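Close the hasp and snap the spring hook through its staple

TASK

Lock up the wooden sample case for the courier: fold the standing steel hasp strap right down flat so that the staple comes up through its slot, then take the snap hook by its brass tally and push its gate squarely against one of the staple's upright bars until the bar is inside the hook and the gate has sprung shut behind it. Push only as hard as the spring asks and stop as soon as you feel the hook bottom on the bar; never force hook or hasp. Leave the hook lying caught on the hasp, let go of it, and leave the other things where they are.

Things in the scene. Friction and masses are not known exactly. Their poses are not given: they have to be found in the camera images.
- case: Pine sample case with corner irons, fixed to the bench: 210 mm (x) by 280 mm (y), 95 mm high; origin under its centre, its -x long side faces the robot. On its top, along the middle line y = 0, lies a steel hasp: hinge pin (along y) at x = +35 mm, 4 mm above the top (knuckles 8 mm high), staple about x = -25 mm.
- staple_plate (a point): Nominal place of the staple on the case's top: case x = -25 mm, y = 0, z = 95 mm. The staple is a rigid upside-down U of 6 mm bar, 38 mm high, upright bars 13 mm before and behind it (case x = -38 and -12 mm). It was screwed on by hand: truly it stands anywhere up to 10 mm to either side (case y) of this point; where is not reported and must be felt or seen.
- strap (a joint): Hasp strap, rad: 0 = folded flat, pointing to case -x; 1.57 = upright; more = leaning to +x. Plate 54 mm wide, 3 mm thick, end 116 mm from the pin; flat, its upper face is 3.5 mm above the case's top. Slot 41 x 28 mm centred 60 mm from the pin; the staple comes up through it. Stiff hinge (0.09 N m): it stays where left. Fold it by pushing its back, the face to case +x when upright.
- strap_press (a point): A point on the strap's upper (back) face, on its middle line, 94 mm from the hinge pin, between slot and end: the place to press it down.
- hook: Steel snap hook with a brass tally as tail, lying flat, 0.15 kg. Origin: middle of the tally's underside. Tally: x -17 to +17 mm, 13.5 mm wide (y), 12 mm high; grip here, fingers closing along y. Before it a loop of 8 mm bar, centre 4 mm up: spine (along y) at x = 23 mm, rigid nose arm at y = -10 mm ending at x = 58 mm, other arm at y = +21.5 mm; the gate closes the mouth at +x.
- hook_mouth (a point): Where the staple's bar should meet the gate: on the gate's shut line, hook x = 54, y = 0, 4 mm up. The gate, a 6 mm bar along y, is pivoted at x = 54, y = 21.5 mm, its tip by the nose at y = -4.5 mm, and swings in. Its spring takes 2 to 5 N here. It snaps shut once the staple bar's centre is about 21 mm inside the shut line; at 24 mm that bar is hard on the spine. The gate's angle is not reported.
- waiter_corkscrew: Bystander: folded waiter's corkscrew lying on the bench, 112 mm long.
- stopper_brass: Bystander: brass bottle stopper standing on its head, 42 mm across, 38 mm high.
- tastevin: Bystander: silvered shallow tasting cup, 93 mm over its ring handle, 26 mm high.
- foil_cutter: Bystander: horseshoe-shaped foil cutter lying on the bench, 64 mm long.
Things that resemble listed ones, but are neither listed nor needed, are in the scene too. What is shaped like the hook but orange is not meant.

How it is judged:
By the outcome, as a careful person would: the job done as asked, in the order asked, and still so for the second after the job is handed in, with the robot touching nothing.
It also fails if it takes over 69 s, if anything falls off the work surface, if the arm or the gripper's body presses on something with over 40 N, if the wrist force passes 120 N, or if a joint passes its speed limit or range.

ROBOT

A 6-joint arm with a two-finger parallel gripper is mounted at the origin on a cart in front of the work surface, level with it; the furniture and walls round the work are solid. World frame = base frame: x ahead of the robot, y to its left, z up, the work surface at z = 0. Lengths are in m, angles in degrees, forces in N, time in s.
With the tool pointing down it reaches from about 0.325 to 0.9 m from the base axis. Payload 6.1 kg.
Tool frame: the origin (TCP) lies at the very end of the fingers, on their centre line; the grasp point (between the pads) lies 19 mm behind it (manip.tcp_to_grasp is the distance from the TCP to the grasp point, in m); z points along the fingers, y is the line along which they close (so a half turn about z gives the same grasp; the last joint's range is limited). The gripper opens to 87 mm and grips with 3 to 60 N. Pads are 19 mm wide; open, the fingers measure 117 mm over their backs; the gripper's body (75 mm by 190 mm) begins 51 mm behind the grasp point.
Start: joints at [61.587, 12.628, 87.462, -0, 79.91, -7.225], TCP at [0.226, 0.583, 0.223] pointing down, gripper open.
Joint ranges: [-170.65, 170.65], [-52.31, 119.04], [5.05, 147.46], [-71.25, 251.25], [11.57, 151.72], [-153.62, 153.62]. Speed limits (degrees/s): [147.25, 147.25, 172.46, 180, 180, 180].

INTERFACE

Orientations are given as [roll, pitch, yaw] about the fixed x, y, z axes, in that order (R = Rz(yaw) Ry(pitch) Rx(roll)).
In Python, from cell import manip gives the robot as it stands.
- The arm moves only by the shell command python3 -m jog 'ROWS' [OPENING] [FORCE]. ROWS is JSON, a list that holds one entry, the list of rows, each a list of 6 numbers: the shift along the world's x, y, z in m, then the turn, a rotation vector about the world's x, y, z in rad. A call has 1 to 8 rows; each row is the pose to reach, as a shift and turn from the pose commanded when the call began; what a row does not reach only later rows make up. A row lasts 1/12 s, in which the tool goes at most 41.7 mm and 7.16 degrees, less where a joint would pass 70% of its speed; a pose out of reach is approached as far as the arm can. A call with a gripper value outside its range is refused whole. OPENING is the opening, from -1 (shut) to 1 (fully open), set as the call begins (- or left out, the last holds). The fingers move at their own pace and stop on an object; FORCE is the grip in N (left out, the last holds). Time passes only in rows, so rows that repeat a pose let the fingers close. It gives the time, the measured TCP pose, the force, the opening and the grip force at its end, in the units of the state.
- manip.sense(): the state, without advancing time (a new reading comes with each control period).
- manip.snapshot(name): name is "side" or "top"; returns a dict with "img" (480x640x3 uint8, red, green, blue), "depth" (480x640 float32, m along the optical axis (not along the pixel's ray), 0 where there is no reading), "intrinsics" (3x3 intrinsics, pixels), "k1" (the pictures are not rectified: a ray, as slopes to the right and down, at radius r is drawn at 1 + k1 r^2 times it, then the intrinsics apply), "eye" and "attitude" of the camera in the world. Camera axes: x right, y down, z forward; pixel columns grow to the right and rows downward; lengths in m; the calibration is good to about 2 mm. A picture is of the moment at which its call begins.
- manip.sign_off(): hands the job in; it is judged then, once.
The state is a dict: "clock": time; "joint_pos": joint angles; "dq": joint speeds; "joint_efforts": joint torques, N m; "ee_pos": TCP position; "ee_rot": TCP orientation; "force": force on the tool from outside, world axes, zero at the start; "moment": the same for the moment, N m; "gripper_width": finger opening in m; "grasp_force": force on a finger pad.
Only numpy, scipy, OpenCV 4.12 (cv2) and the standard library are available. Lean on these libraries where they do the work, as an engineer would, in place of code of your own. Each camera call takes 0.05 s, during which the arm holds its last target. There are 200 camera calls.

## Working session

There is one attempt and no reset: what is moved stays moved. The work goes in short steps, Python scripts to look and compute and a shell command to move; the robot and the scene stay as the last step left them, time stands still between calls to the robot, and variables do not carry over. Pictures are saved under pics/ and viewed, at most 10 in all, crops included, and the job is handed in when it is done.

```bash
ls; mkdir -p pics; python3 - <<'E'
from cell import manip
import cv2,numpy as np
for n in("side","top"):
    s=manip.snapshot(n); cv2.imwrite(f"pics/{n}0.png",s["img"][:,:,::-1]); np.savez(f"pics/{n}0.npz",**s)
    print(n,s["intrinsics"].tolist(),s["k1"],s["eye"],s["attitude"])
print(manip.sense())
E
```

```text
pics
side [[591.7183444061762, 0.0, 318.64424639570154], [0.0, 591.7183444061762, 225.1550334716179], [0.0, 0.0, 1.0]] -0.17244293176121808 [-0.27099448  0.12091984  1.36604278] [-148.1315763    -0.39807752  -95.65424379]
top [[550.4857559184628, 0.0, 314.5304598504072], [0.0, 550.4857559184628, 235.9872150493947], [0.0, 0.0, 1.0]] 0.04000475156987417 [0.35062408 0.01604002 1.33231597] [-173.58927195   -0.27031988  -89.26920348]
{'clock': 0.1, 'joint_pos': array([ 6.15883829e+01,  1.26713698e+01,  8.75198317e+01, -6.60827807e-04,
        7.99109931e+01, -7.22501767e+00]), 'dq': array([-0.03638743, -0.10148241, -0.16511214, -0.04206579, -0.13666139,
        0.01036337]), 'joint_efforts': array([ 1.77048452e-03, -4.95949674e+01, -3.88514614e+01,  7.03207450e-02,
        5.16807858e-02, -6.55219060e-05]), 'ee_pos': array([0.22561335, 0.58224742, 0.22153392]), 'ee_rot': array([-1.79898535e+02, -1.22074054e-02,  1.58813506e+02]), 'force': array([ 0.2462336 , -0.62570114,  1.06699963]), 'moment': array([ 1.60890838e-05, -4.16588806e-02, -8.99632808e-03]), 'grasp_force': 0.0, 'gripper_width': 0.08699158323665256}
```

View pics/top0.png

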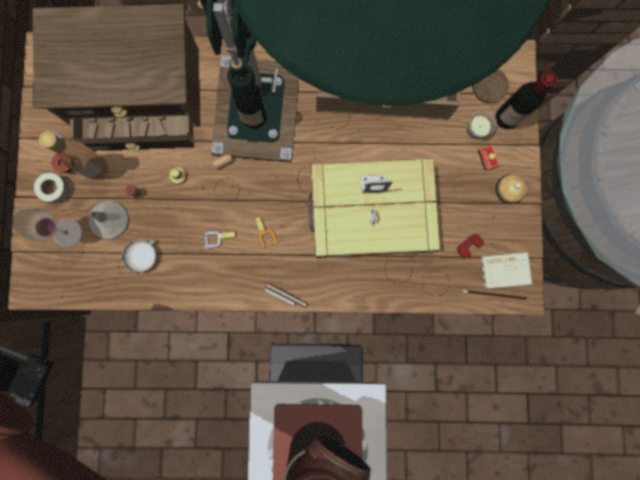

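View pics/side0.png

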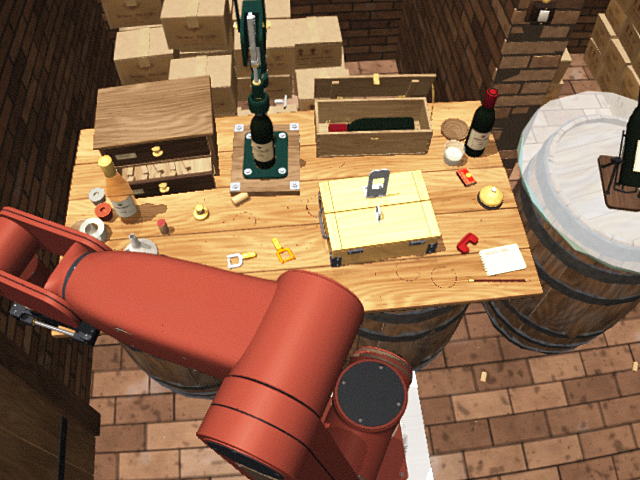

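The top view shows the case at (375,207) with the strap standing at (375,184) and the staple at (374,216). Two things could be taken for the hook: the steel one with a brass tally at top (220,238) / side (240,260), and the orange one at top (265,232) / side (283,250). By the description I choose the steel one, and I'll check it in a close composite.

```bash
cat > h.py <<'E'
import numpy as np,cv2
from scipy.spatial.transform import Rotation as R
def ray(s,u,v):
    K=s["intrinsics"];d=np.array([(u-K[0,2])/K[0,0],(v-K[1,2])/K[1,1]]);p=d.copy()
    for _ in range(20): p=d/(1+float(s["k1"])*(p@p))
    return R.from_euler("xyz",s["attitude"],degrees=True).apply([p[0],p[1],1.])
def atz(s,u,v,z):
    r=ray(s,u,v); return s["eye"]+r*(z-s["eye"][2])/r[2]
def atd(s,u,v):
    return s["eye"]+ray(s,u,v)*s["depth"][int(round(v)),int(round(u))]
def tri(a,ua,b,ub):
    r1,r2=ray(a,*ua),ray(b,*ub); t=np.linalg.lstsq(np.c_[r1,-r2],b["eye"]-a["eye"],rcond=None)[0]
    p,q=a["eye"]+r1*t[0],b["eye"]+r2*t[1]; return (p+q)/2,np.linalg.norm(p-q)
def proj(s,P):
    p=R.from_euler("xyz",s["attitude"],degrees=True).inv().apply(np.asarray(P)-s["eye"]);q=p[:2]/p[2];q=q*(1+float(s["k1"])*(q@q))
    K=s["intrinsics"];return q*[K[0,0],K[1,1]]+[K[0,2],K[1,2]]
def load(n): return dict(np.load(f"pics/{n}.npz"))
def crop(s,x,y,w,h,f): return cv2.resize(s["img"][y:y+h,x:x+w,::-1],None,fx=f,fy=f,interpolation=cv2.INTER_CUBIC)
E
python3 - <<'E'
from h import *
t,s=load("top0"),load("side0")
# 400x300 each
im=np.vstack([np.hstack([crop(t,305,145,133,100,3),crop(s,315,160,133,100,3)]),np.hstack([crop(t,195,210,80,60,4.9875)[:300,:399],crop(s,218,230,80,60,4.9875)[:300,:399]])])
print(im.shape);cv2.imwrite("pics/c1.png",im)
E
```

```text
(599, 798, 3)
```

View pics/c1.png

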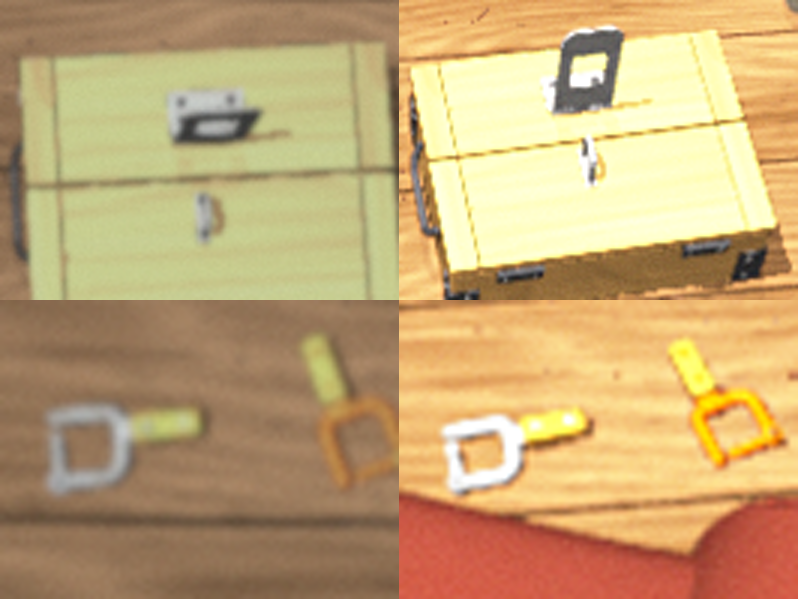

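The chosen hook is the steel one, with its loop at (80,450) and tally at (165,424) in the crop. It points to image left (world +y), with the nose arm on the upper (+x) side. The other one is fully orange apart from its tail. The staple is at crop (203,218) top and (190,160) side, and the strap leans at about 100°.

```bash
python3 - <<'E'
from h import *
np.set_printoptions(precision=4,suppress=True)
t,s=load("top0"),load("side0")
def cloud(c,x0,x1,y0,y1):
    P=[];Q=[]
    for v in range(y0,y1):
        for u in range(x0,x1):
            if c["depth"][v,u]>0: P.append(atd(c,u,v));Q.append((u,v))
    return np.array(P),np.array(Q)
for n,c,b in(("top",t,(300,450,150,265)),("side",s,(310,450,160,260))):
    P,Q=cloud(c,*b); m=abs(P[:,2]-.095)<.006
    print(n,"topz",np.median(P[m,2])); 
    r=cv2.minAreaRect((P[m,:2]*1000).astype(np.float32)); print("rect",r)
    C=np.array(r[0])/1000
    h=(P[:,2]>.110)&(abs(P[:,0]-C[0])<.13)&(abs(P[:,1]-C[1])<.1)
    for lo,hi in((-.07,0.005),(.005,.12)):
        k=h&(P[:,0]-C[0]>lo)&(P[:,0]-C[0]<hi); A=P[k]; print(" cluster",len(A), A.mean(0) if len(A) else 0, A.min(0) if len(A) else 0, A.max(0) if len(A) else 0)
        if hi<.01: print(A[A[:,2]>.126])
# case corners
for a,b in(((311.7,164),(319.3,182)),((433.3,159.3),(421,170)),):
    print("corner",tri(t,a,s,b), atz(t,*a,.095),atz(s,*b,.095))
f=lambda x,y:(195+x/4.9875,210+y/4.9875)
g=lambda x,y:(218+(x-399)/4.9875,230+(y-300)/4.9875)
f2=lambda x,y:(195+x/4.9875,210+(y-300)/4.9875)
for nm,a,b in(("tally tail",(203,420),(587,420)),("tally front",(131,429),(522,430)),("nose tip",(50,412),(447,427)),("arm end",(55,490),(455,487)),("loop far corner",(122,480),(515,477))):
    print(nm,tri(t,f2(*a),s,g(*b)),atz(t,*f2(*a),.008),atz(s,*g(*b),.008))
E
```

```text
top topz 0.09468044079848015
rect ((559.799560546875, -124.08177185058594), (212.9067840576172, 279.92974853515625), 3.5083329677581787)
 cluster 41 [ 0.5334 -0.1175  0.1291] [ 0.5196 -0.1212  0.1112] [ 0.5512 -0.1139  0.138 ]
[[ 0.548  -0.1145  0.1266]
 [ 0.5477 -0.1165  0.1286]
 [ 0.5478 -0.1187  0.1286]
 [ 0.5453 -0.1142  0.1299]
 [ 0.5447 -0.116   0.1333]
 [ 0.5453 -0.1185  0.1301]
 [ 0.5432 -0.1143  0.1286]
 [ 0.5426 -0.1161  0.1326]
 [ 0.5424 -0.1181  0.1339]
 [ 0.5396 -0.1155  0.1374]
 [ 0.5403 -0.1182  0.1331]
 [ 0.5381 -0.116   0.1331]
 [ 0.5373 -0.1177  0.138 ]
 [ 0.5364 -0.1164  0.1297]
 [ 0.5362 -0.1184  0.1311]
 [ 0.5343 -0.1165  0.129 ]
 [ 0.5333 -0.1179  0.1356]
 [ 0.5337 -0.1205  0.1327]
 [ 0.5318 -0.1163  0.1308]
 [ 0.5309 -0.1178  0.1366]
 [ 0.5315 -0.1205  0.1329]
 [ 0.5296 -0.1163  0.1305]
 [ 0.5293 -0.1183  0.1324]
 [ 0.5295 -0.1207  0.131 ]
 [ 0.5272 -0.1162  0.1318]
 [ 0.527  -0.1183  0.1327]
 [ 0.528  -0.1212  0.1267]
 [ 0.525  -0.1162  0.1312]
 [ 0.5253 -0.1186  0.1297]
 [ 0.5251 -0.1207  0.1308]
 [ 0.523  -0.1164  0.1295]
 [ 0.5227 -0.1184  0.1317]
 [ 0.523 
[... 1089 characters left out ...]
)) [ 0.6703 -0.2582  0.095 ] [ 0.6634 -0.2591  0.095 ]
tally tail (array([ 0.5031,  0.2035, -0.0062]), np.float64(0.0017565123357165277)) [0.5016 0.2024 0.008 ] [0.4949 0.2018 0.008 ]
tally front (array([ 0.4977,  0.2378, -0.0017]), np.float64(0.0016383756078373638)) [0.4968 0.237  0.008 ] [0.492  0.2362 0.008 ]
nose tip (array([ 0.5061,  0.2783, -0.0067]), np.float64(0.0019375420760299536)) [0.5046 0.2764 0.008 ] [0.4975 0.2757 0.008 ]
arm end (array([ 0.4675,  0.2741, -0.0031]), np.float64(0.0013540262186749505)) [0.4667 0.2727 0.008 ] [0.4613 0.2722 0.008 ]
loop far corner (array([ 0.4733,  0.2428, -0.0083]), np.float64(0.0011281553559158847)) [0.4719 0.2406 0.008 ] [0.4644 0.2408 0.008 ]
```

```bash
python3 - <<'E'
from h import *
np.set_printoptions(precision=3,suppress=True,linewidth=150)
t,s=load("top0"),load("side0")
print("disk",[atd(t,u,v) for u,v in((390,50),(280,40),(390,100))])
H=np.full((12,16),-1.)  # x .3..0.9 ; y .4..-.4
for c in(t,s):
    for v in range(0,330,2):
        for u in range(0,560,2):
            if c["depth"][v,u]>0:
                p=atd(c,u,v);i=int((p[0]-.3)//.05);j=int((.4-p[1])//.05)
                if 0<=i<12 and 0<=j<16 and p[2]<.8:H[i,j]=max(H[i,j],p[2])
print("y from .4 down by .05 across; rows x from .85 to .3");print((H[::-1]*100).round().astype(int))
# hook pose fit: masks by pixel colour/brightness in each view near hook using height in depth
L=np.array([[-17,0],[17,0],[58,-10],[54,21.5],[27,19]])/1000
f2=lambda x,y:(195+x/4.9875,210+(y-300)/4.9875); g=lambda x,y:(218+(x-399)/4.9875,230+(y-300)/4.9875)
W=[((203,420),(587,420)),((131,429),(522,430)),((50,412),(447,427)),((55,490),(455,487)),((122,480),(515,477))]
for c,k,fn in((t,0,f2),(s,1,g)):
    P=np.array([atz(c,*fn(*w[k]),.008)[:2] for w in W]);A=L-L.mean(0);B=P-P.mean(0)
    U,S,V=np.linalg.svd(A.T@B);Rm=V.T@U.T;o=P.mean(0)-Rm@L.mean(0)
    print("hook",o,np.degrees(np.arctan2(Rm[1,0],Rm[0,0])),np.abs(P-(L@Rm.T+o)).max())
E
```

```text
disk [array([ 0.52 , -0.035,  0.971]), array([0.535, 0.042, 0.951]), array([ 0.495, -0.039,  0.943])]
y from .4 down by .05 across; rows x from .85 to .3
[[22 22 22  5 51 51  4 24 24 24 24 24 24 24 24  2]
 [22 22 22 50 55 52 28 11 11 11 10 11 11 11 12  6]
 [22 22 22  5 58 58 29  1  7 10 11 11 11 11 11  6]
 [21 21 21  5 29 17 29  1  1  1  1  1  1  1  1  6]
 [10  9  3  4  3  3  5 10 10 10 10 10 10 10  1  2]
 [ 4  4  1  1  1  1  1 10 10 10 10 10 10 10  1  1]
 [ 1  1  1  1  1  1  1 10 10 21 22 10 10 10  1  1]
 [ 1  0  1  2  1  2  0 10 10 10 14 10 10 10  1  2]
 [ 2  0  1  2  1  1  1 10 10 10 10 10 10 10  2  2]
 [ 3  0  1  0  1  1  1 10 10 10 10  8  8  1  2  2]
 [ 1  1  1  0  1  1  2  1  1  1  1  1  1  1  1  1]
 [ 1  1  1  1  1  1  2  1  1  1  1  1  1  1  1  1]]
hook [0.498 0.219] 97.16764032456021 0.004033286055240004
hook [0.491 0.218] 96.88804643016303 0.004939766718129512
```

```bash
python3 -m jog '[[[0.19,-0.28,0.08,0,0,0.428],[0.19,-0.28,0.08,0,0,0.428],[0.19,-0.28,0.08,0,0,0.428],[0.19,-0.28,0.08,0,0,0.428],[0.19,-0.28,0.08,0,0,0.428],[0.19,-0.28,0.08,0,0,0.428],[0.19,-0.28,0.08,0,0,0.428],[0.19,-0.28,0.08,0,0,0.428]]]' -1 10
```

```text
clock: 0.77
ee_pos: [0.4065, 0.3154, 0.2986]
ee_rot: [-180.0, -0.0, -176.6]
force: [1.3, 0.2, -0.5]
gripper_width: 0.0418
grasp_force: 0.0
```

```bash
python3 -m jog '[[[0.04,-0.27,0,0,0,0],[0.04,-0.27,0,0,0,0],[0.04,-0.27,0,0,0,0],[0.04,-0.27,0,0,0,0],[0.04,-0.27,0,0,0,0],[0.04,-0.27,0,0,0,0],[0.06,-0.44,0,0,0,0],[0.06,-0.44,0,0,0,0]]]'
python3 -m jog '[[[0.02,-0.11,0,0,0,0],[0.02,-0.11,0,0,0,0],[0.02,-0.11,0,0,0,0],[0.17,-0.11,0,0,0,0],[0.17,-0.11,0,0,0,0],[0.17,-0.11,0,0,0,0],[0.17,-0.11,0,0,0,0],[0.17,-0.11,0,0,0,0]]]'
python3 -c "
from cell import manip;print(manip.sense()['ee_pos'],manip.sense()['force'])"
```

```text
clock: 1.43
ee_pos: [0.4523, -0.0148, 0.2982]
ee_rot: [180.0, 0.0, -176.7]
force: [1.1, 0.7, 0.6]
gripper_width: 0.0008
grasp_force: 0.0
clock: 2.1
ee_pos: [0.6257, -0.1227, 0.2955]
ee_rot: [179.9, -0.1, -176.6]
force: [-0.1, 0.2, -0.6]
gripper_width: 0.0006
grasp_force: 0.0
[ 0.62571502 -0.12268624  0.29552401] [-0.08648538  0.19758269 -0.5940447 ]
```

```bash
python3 -m jog '[[[0.01,0,-0.04,0,0,0],[0.01,0,-0.08,0,0,0],[0.01,0,-0.1,0,0,0],[0.01,0,-0.1,0,0,0],[0.01,0,-0.1,0,0,0]]]'
python3 - <<'E'
from h import *
from cell import manip
S={}
for n in("side","top"):
    S[n]=manip.snapshot(n);np.savez(f"pics/{n}1.npz",**S[n])
p=manip.sense()["ee_pos"];print(p,proj(S["side"],p),proj(S["top"],p))
cv2.imwrite("pics/c2.png",np.hstack([crop(S["top"],305,125,133,200,3),crop(S["side"],315,90,133,200,3)]))
E
```

```text
clock: 2.52
ee_pos: [0.6314, -0.1224, 0.197]
ee_rot: [179.9, -0.2, -176.7]
force: [-0.2, 0.4, 0.0]
gripper_width: 0.0005
grasp_force: 0.0
[ 0.63374479 -0.12322301  0.20102041] [376.73896262 157.61674159] [380.08570074 162.97191933]
```

View pics/c2.png

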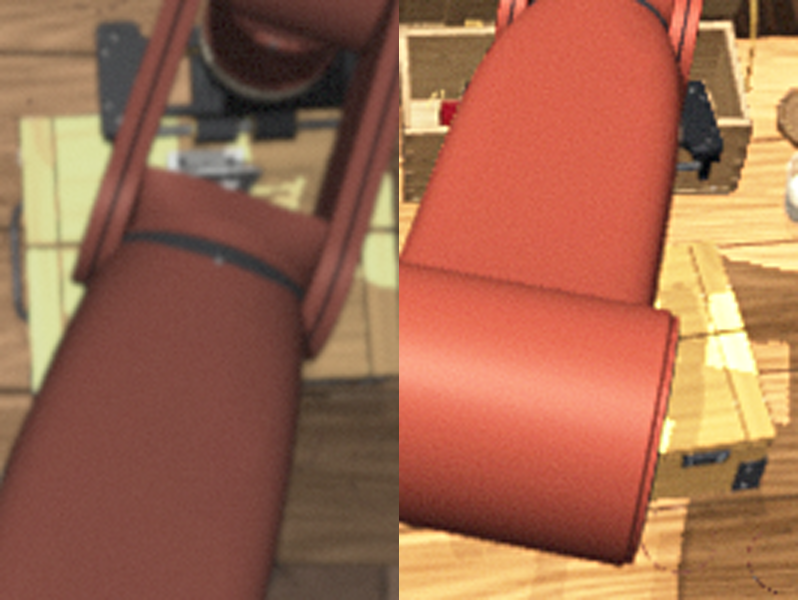

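The arm hides the hasp from both cameras, so I'll fold the strap along its computed arc and go by feel.

```bash
python3 -m jog '[[[-0.015,0,0.003,0,0,0],[-0.03,0,0.003,0,0,0],[-0.038,0,0.003,0,0,0],[-0.047,0,0.002,0,0,0],[-0.06,0,0,0,0,0],[-0.073,0,-0.005,0,0,0],[-0.085,-0.001,-0.011,0,0,0],[-0.097,-0.001,-0.019,0,0,0]]]'
python3 -m jog '[[[-0.01,-0.001,-0.009,0,0,0],[-0.019,-0.001,-0.019,0,0,0],[-0.0265,-0.002,-0.03,0,0,0],[-0.032,-0.002,-0.042,0,0,0],[-0.037,-0.002,-0.055,0,0,0],[-0.039,-0.003,-0.063,0,0,0],[-0.039,-0.003,-0.067,0,0,0],[-0.039,-0.003,-0.067,0,0,0]]]'
python3 -c "
from cell import manip;print(manip.sense()['ee_pos'],manip.sense()['force'])"
```

```text
clock: 3.28
ee_pos: [0.5363, -0.1244, 0.1813]
ee_rot: [-179.9, 0.2, -176.7]
force: [1.5, -0.6, 1.2]
gripper_width: 0.0004
grasp_force: 0.3
clock: 3.95
ee_pos: [0.4964, -0.1267, 0.1117]
ee_rot: [180.0, -0.1, -176.7]
force: [-0.4, -0.5, -0.0]
gripper_width: 0.0006
grasp_force: 0.0
[ 0.49638365 -0.12668775  0.11170512] [-0.38739016 -0.50248039 -0.02139575]
```

```bash
python3 -m jog '[[[0,0,-0.003,0,0,0],[0,0,-0.006,0,0,0],[0,0,-0.009,0,0,0],[0,0,-0.011,0,0,0],[0,0,-0.011,0,0,0],[0,0,-0.011,0,0,0]]]'
python3 -m jog '[[[0,0,-0.001,0,0,0],[0,0,-0.001,0,0,0],[0,0,-0.001,0,0,0]]]'
python3 -m jog '[[[0,0,-0.001,0,0,0],[0,0,-0.001,0,0,0],[0,0,-0.001,0,0,0]]]'
```

```text
clock: 4.45
ee_pos: [0.4967, -0.1268, 0.1013]
ee_rot: [180.0, -0.0, -176.7]
force: [1.0, 1.4, -1.0]
gripper_width: 0.0004
grasp_force: 0.0
clock: 4.7
ee_pos: [0.4968, -0.1268, 0.1004]
ee_rot: [-180.0, 0.0, -176.7]
force: [0.0, 0.3, 0.2]
gripper_width: 0.0003
grasp_force: 0.0
clock: 4.95
ee_pos: [0.4967, -0.1268, 0.0994]
ee_rot: [-180.0, -0.0, -176.7]
force: [-0.5, 0.6, -0.2]
gripper_width: 0.0004
grasp_force: 0.0
```

```bash
python3 -m jog '[[[0,0,-0.001,0,0,0],[0,0,-0.001,0,0,0],[0,0,-0.001,0,0,0]]]'
python3 -m jog '[[[0,0,-0.001,0,0,0],[0,0,-0.001,0,0,0],[0,0,-0.001,0,0,0]]]'
```

```text
clock: 5.2
ee_pos: [0.4969, -0.1269, 0.0988]
ee_rot: [-180.0, 0.0, -176.7]
force: [-1.0, 0.2, 3.5]
gripper_width: 0.0004
grasp_force: 2.2
clock: 5.45
ee_pos: [0.4969, -0.1269, 0.0986]
ee_rot: [-180.0, 0.0, -176.7]
force: [-4.6, 2.7, 11.5]
gripper_width: 0.0004
grasp_force: 5.5
```

The strap is flat: the tool stops at z≈0.0986. Next I'll feel the front bar of the staple.

```bash
python3 -m jog '[[[0,0.004,0.006,0,0,0],[0,0.008,0.012,0,0,0],[0.004,0.008,0.012,0,0,0],[0.004,0.008,0.012,0,0,0],[0.004,0.008,0.012,0,0,0]]]'
for i in 1 2 3; do python3 -m jog '[[[0.001,0,0,0,0,0],[0.0015,0,0,0,0,0],[0.0015,0,0,0,0,0]]]' | grep -E "ee_pos|force: \["; done
```

```text
clock: 5.87
ee_pos: [0.501, -0.1187, 0.1093]
ee_rot: [-180.0, 0.0, -176.6]
force: [0.3, -0.5, -0.5]
gripper_width: 0.0004
grasp_force: 0.0
ee_pos: [0.5022, -0.1188, 0.1091]
force: [0.7, -0.5, 0.3]
ee_pos: [0.5038, -0.1188, 0.1094]
force: [0.8, 0.3, -0.3]
ee_pos: [0.5054, -0.1188, 0.1094]
force: [-0.1, -0.3, 0.2]
```

```bash
for i in 1 2 ; do python3 -m jog '[[[0.001,0,0,0,0,0],[0.0015,0,0,0,0,0],[0.0015,0,0,0,0,0]]]' | grep -E "ee_pos|force: \["; done; for i in 1 2 ; do python3 -m jog '[[[0.001,0,0,0,0,0],[0.001,0,0,0,0,0],[0.001,0,0,0,0,0]]]' | grep -E "ee_pos|force: \["; done
```

```text
ee_pos: [0.5069, -0.1188, 0.1095]
force: [-0.1, 0.3, 0.6]
ee_pos: [0.5073, -0.1188, 0.1093]
force: [-5.0, -0.1, 3.4]
ee_pos: [0.5074, -0.1188, 0.1092]
force: [-8.4, -0.2, 6.1]
ee_pos: [0.5075, -0.1188, 0.1092]
force: [-12.7, 0.2, 8.6]
```

Contact is at TCP x≈0.507, so the front bar centre is at x≈0.5197. Now to the hook.

```bash
python3 -m jog '[[[-0.015,0,0,0,0,0],[-0.015,0,0.04,0,0,0],[-0.015,0,0.08,0,0,0],[-0.02,0.04,0.1,0,0,-0.12],[-0.02,0.08,0.1,0,0,-0.24],[-0.02,0.12,0.1,0,0,-0.36],[-0.02,0.16,0.1,0,0,-0.48],[-0.02,0.2,0.1,0,0,-0.6]]]' 0 20
python3 -m jog '[[[0.003,0.135,-0.02,0,0,-0.906],[0.003,0.135,-0.02,0,0,-0.906],[0.003,0.135,-0.02,0,0,-0.906],[0.003,0.135,-0.02,0,0,-0.906],[0.003,0.135,-0.05,0,0,-0.906],[0.003,0.135,-0.08,0,0,-0.906],[0.003,0.135,-0.08,0,0,-0.906],[0.003,0.135,-0.08,0,0,-0.906]]]'
python3 - <<'E'
from h import *
from cell import manip
S={}
for n in("side","top"):
    S[n]=manip.snapshot(n);np.savez(f"pics/{n}2.npz",**S[n])
p=manip.sense();print(p["ee_pos"],p["ee_rot"])
cv2.imwrite("pics/c3.png",np.hstack([crop(S["top"],180,180,100,120,4),crop(S["side"],200,200,100,120,4)]))
E
```

```text
clock: 8.28
ee_pos: [0.4907, 0.0659, 0.21]
ee_rot: [179.9, 0.1, 151.2]
force: [1.0, 0.0, 0.3]
gripper_width: 0.0415
grasp_force: 0.0
clock: 8.95
ee_pos: [0.4916, 0.1993, 0.1266]
ee_rot: [-179.7, 0.0, 99.3]
force: [0.4, -0.3, 0.4]
gripper_width: 0.0433
grasp_force: 0.0
[0.49335323 0.19943585 0.12882778] [-1.79963350e+02 -1.04078855e-02  9.95862020e+01]
```

View pics/c3.png

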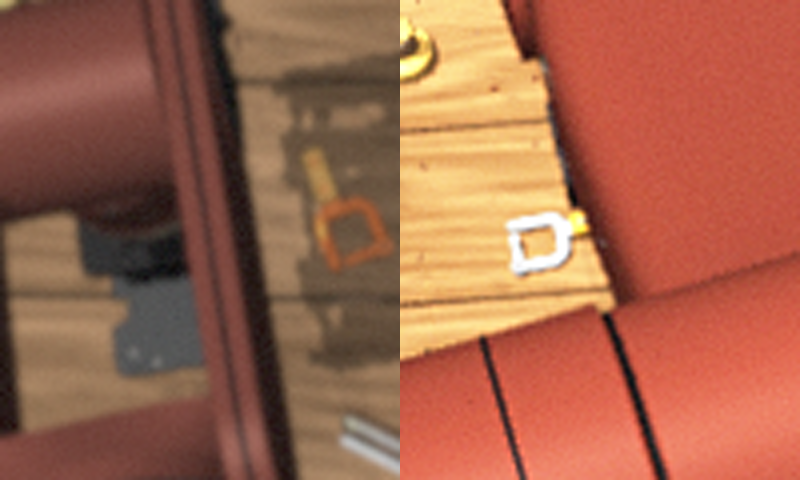

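The hook lies unmoved at (540,242) in the side crop, and the arm hides the fingertips. I'll correct the offset, descend and grip.

```bash
python3 -m jog '[[[0.002,0.0175,-0.03,0,0,-0.045],[0.002,0.0175,-0.06,0,0,-0.045],[0.002,0.0175,-0.09,0,0,-0.045],[0.002,0.0175,-0.11,0,0,-0.045],[0.002,0.0175,-0.12,0,0,-0.045],[0.002,0.0175,-0.125,0,0,-0.045],[0.002,0.0175,-0.125,0,0,-0.045],[0.002,0.0175,-0.125,0,0,-0.045]]]'
```

```text
clock: 9.72
ee_pos: [0.4967, 0.217, 0.0057]
ee_rot: [179.9, -0.0, 97.1]
force: [-1.2, 0.1, 0.0]
gripper_width: 0.0433
grasp_force: 0.0
```

```bash
python3 -m jog '[[[0,0,-0.002,0,0,0],[0,0,-0.003,0,0,0],[0,0,-0.003,0,0,0]]]'
python3 -m jog '[[[0,0,0,0,0,0],[0,0,0,0,0,0],[0,0,0,0,0,0],[0,0,0,0,0,0],[0,0,0,0,0,0],[0,0,0,0,0,0]]]' -1 25
```

```text
clock: 9.97
ee_pos: [0.4963, 0.2169, 0.0023]
ee_rot: [179.9, -0.0, 97.0]
force: [0.0, 0.5, -0.5]
gripper_width: 0.0435
grasp_force: 0.0
clock: 10.47
ee_pos: [0.4957, 0.2168, 0.0015]
ee_rot: [180.0, -0.0, 97.0]
force: [0.8, -1.1, 1.5]
gripper_width: 0.0137
grasp_force: 24.9
```

```bash
python3 -m jog '[[[0,0,0.02,0,0,0],[0,0,0.06,0,0,0],[0,0,0.1,0,0,0],[0,-0.02,0.14,0,0,0],[0,-0.05,0.16,0,0,0],[0,-0.085,0.16,0,0,0],[0,-0.12,0.16,0,0,0],[0,-0.155,0.16,0,0,0]]]'
python3 -m jog '[[[0.005,-0.035,0,0,0,-0.02],[0.01,-0.07,0,0,0,-0.03],[0.015,-0.105,0,0,0,-0.04],[0.02,-0.14,0,0,0,-0.05],[0.025,-0.175,0,0,0,-0.065],[0.028,-0.21,0,0,0,-0.065],[0.028,-0.245,0,0,0,-0.065],[0.028,-0.256,0,0,0,-0.065]]]'
python3 -m jog '[[[0,0,0,0,0,0],[0,0,-0.02,0,0,0],[0,0,-0.03,0,0,0],[0,0,-0.03,0,0,0],[0,0,-0.03,0,0,0]]]'
python3 - <<'E'
from h import *
from cell import manip
S={}
for n in("side","top"):
    S[n]=manip.snapshot(n);np.savez(f"pics/{n}3.npz",**S[n])
p=manip.sense();print(p["ee_pos"],p["ee_rot"])
cv2.imwrite("pics/c4.png",np.hstack([crop(S["top"],330,170,100,120,4),crop(S["side"],340,160,100,120,4)]))
E
```

```text
clock: 11.13
ee_pos: [0.4954, 0.0605, 0.162]
ee_rot: [179.9, 0.0, 97.1]
force: [0.9, -0.6, -1.2]
gripper_width: 0.0134
grasp_force: 24.8
clock: 11.8
ee_pos: [0.5231, -0.1988, 0.1611]
ee_rot: [-180.0, 0.1, 93.1]
force: [0.0, -0.1, -1.7]
gripper_width: 0.0131
grasp_force: 24.8
clock: 12.22
ee_pos: [0.5226, -0.1927, 0.1303]
ee_rot: [-179.9, -0.1, 93.4]
force: [0.5, 0.1, -1.4]
gripper_width: 0.0136
grasp_force: 24.8
[ 0.5238788  -0.19356762  0.1319216 ] [1.79978864e+02 6.57311717e-03 9.33713664e+01]
```

View pics/c4.png

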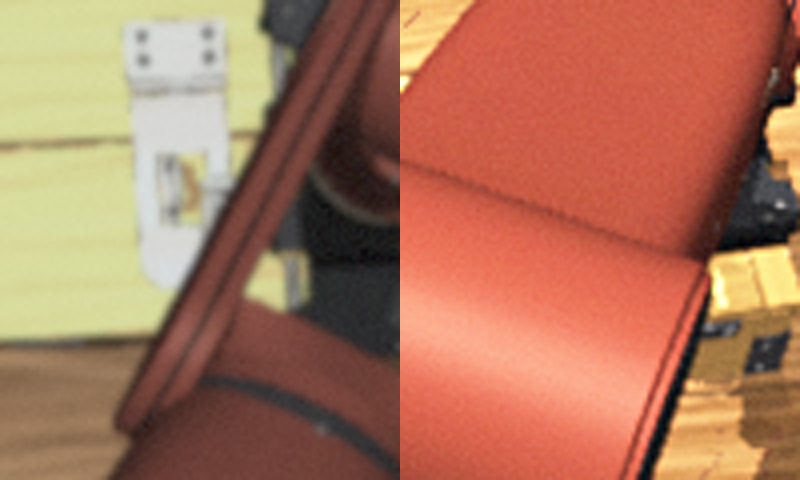

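The top crop shows the strap flat, the staple through the slot (crop (170,187)), and the hook's nose arm to its right at (215,187). The side camera is blocked. A relative check of the nose against the bar comes next.

```bash
python3 - <<'E'
from h import *
np.set_printoptions(precision=4,suppress=True)
t=load("top3"); tt=load("top0")
pts={"nosetop":(215,187)}
print("nose tip",atz(t,330+204/4,170+187/4,.1345))
# nose and staple from depth: points above .12 in window
P=np.array([atd(t,u,v) for v in range(205,232) for u in range(365,388) if t["depth"][v,u]>0])
k=(P[:,2]>.123)&(P[:,2]<.145); A=P[k]
st=A[A[:,1]>-.126]; no=A[A[:,1]<-.126]
print("staple",len(st),st.min(0),st.max(0),st.mean(0)); print("nose",len(no)); print(no[np.argsort(-no[:,1])][:25])
E
```

```text
nose tip [ 0.5298 -0.1334  0.1345]
staple 33 [ 0.5207 -0.1215  0.1237] [ 0.5482 -0.1141  0.1368] [ 0.5347 -0.1177  0.1309]
nose 46
[[ 0.533  -0.1308  0.1384]
 [ 0.5022 -0.1308  0.1378]
 [ 0.5355 -0.131   0.1367]
 [ 0.5225 -0.1313  0.1344]
 [ 0.5249 -0.1314  0.1333]
 [ 0.5317 -0.1315  0.1328]
 [ 0.5087 -0.1329  0.1385]
 [ 0.5331 -0.133   0.1381]
 [ 0.5177 -0.1331  0.1372]
 [ 0.5245 -0.1332  0.1362]
 [ 0.5223 -0.1332  0.1361]
 [ 0.5267 -0.1332  0.1361]
 [ 0.5157 -0.1333  0.1359]
 [ 0.5312 -0.1333  0.136 ]
 [ 0.5114 -0.1334  0.1352]
 [ 0.5136 -0.1334  0.1352]
 [ 0.507  -0.1334  0.135 ]
 [ 0.5358 -0.1334  0.135 ]
 [ 0.5203 -0.1334  0.1349]
 [ 0.5294 -0.1336  0.1329]
 [ 0.5327 -0.1349  0.1408]
 [ 0.5197 -0.135   0.1394]
 [ 0.5353 -0.1351  0.1386]
 [ 0.511  -0.1352  0.1383]
 [ 0.5309 -0.1352  0.1381]]
```

```bash
python3 - <<'E'
from h import *
t=load("top3"); cv2.imwrite("pics/c5.png",crop(t,360,200,40,40,14))
E
```

```text
(no output)
```

View pics/c5.png

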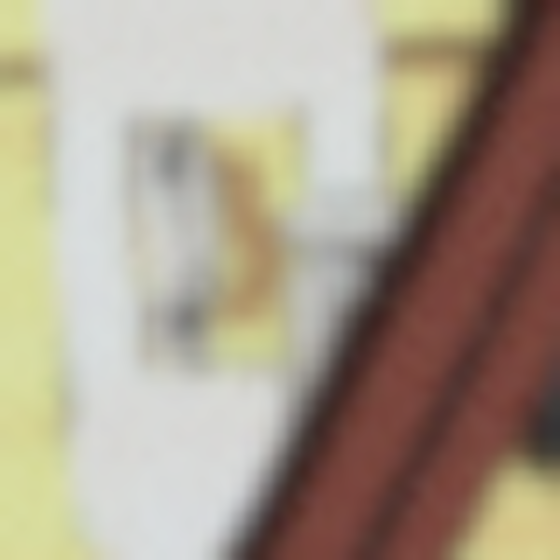

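The hook's axis lies within about 1.5 mm of the front bar, on the safe side. I'll descend, close the gap, then push in small steps.

```bash
python3 -m jog '[[[0,0,-0.012,0,0,0],[0,0,-0.024,0,0,0],[0,0,-0.029,0,0,0],[0,0,-0.029,0,0,0],[0,0,-0.029,0,0,0]]]'
python3 -m jog '[[[0,0.003,0,0,0,0],[0,0.006,0,0,0,0],[-0.0005,0.009,0,0,0,0],[-0.0005,0.009,0,0,0,0],[-0.0005,0.009,0,0,0,0]]]'|grep -E "ee_|force: \["
for i in 1 2 3 4; do python3 -m jog '[[[0,0.001,0,0,0,0],[-0.0001,0.002,0,0,0,0],[-0.0001,0.002,0,0,0,0]]]' | grep -E "ee_pos|force: \["; done
```

```text
clock: 12.73
ee_pos: [0.523, -0.194, 0.1016]
ee_rot: [-179.9, -0.0, 93.3]
force: [1.5, 0.0, -1.0]
gripper_width: 0.0132
grasp_force: 24.8
ee_pos: [0.5232, -0.1851, 0.1027]
ee_rot: [180.0, 0.0, 93.3]
force: [0.2, 0.7, -1.6]
ee_pos: [0.523, -0.1833, 0.1025]
force: [0.1, -0.2, -1.5]
ee_pos: [0.5228, -0.1814, 0.1025]
force: [-0.1, -1.1, -1.7]
ee_pos: [0.5227, -0.1792, 0.1024]
force: [-1.1, -1.3, -1.0]
ee_pos: [0.5227, -0.1772, 0.1025]
force: [-0.0, -2.2, -2.0]
```

```bash
for i in 1 2 3 4 5; do python3 -m jog '[[[0,0.001,0,0,0,0],[-0.0001,0.002,0,0,0,0],[-0.0001,0.002,0,0,0,0]]]' | grep -E "ee_pos|force: \["; done
```

```text
ee_pos: [0.5227, -0.1752, 0.1025]
force: [-0.2, -2.0, 0.2]
ee_pos: [0.5224, -0.1731, 0.1024]
force: [1.1, -1.7, -1.7]
ee_pos: [0.5222, -0.1711, 0.1024]
force: [-0.5, -2.9, -2.1]
ee_pos: [0.522, -0.169, 0.1023]
force: [-0.6, -2.5, -1.3]
ee_pos: [0.5219, -0.167, 0.1023]
force: [-1.3, -3.1, -1.4]
```

The spring is pushing back gently at 2–3 N, as it should. I'll continue.

```bash
for i in 1 2 3 4 5; do python3 -m jog '[[[0,0.001,0,0,0,0],[-0.0001,0.002,0,0,0,0],[-0.0001,0.002,0,0,0,0]]]' | grep -E "ee_pos|force: \["; done
```

```text
ee_pos: [0.5217, -0.1649, 0.1022]
force: [-1.5, -1.4, -1.4]
ee_pos: [0.5215, -0.1628, 0.1022]
force: [-2.9, -0.3, -1.2]
ee_pos: [0.5214, -0.1607, 0.1022]
force: [-3.0, -0.8, -1.7]
ee_pos: [0.5222, -0.1588, 0.1025]
force: [0.1, 0.6, -0.9]
ee_pos: [0.522, -0.157, 0.1026]
force: [-0.4, 0.2, -1.2]
```

The force fell off near y≈-0.159, so the gate has apparently snapped shut. I'll use finer steps until it bottoms.

```bash
for i in 1 2 3; do python3 -m jog '[[[0,0.0005,0,0,0,0],[0,0.001,0,0,0,0],[0,0.001,0,0,0,0]]]' | grep -E "ee_pos|force: \["; done
```

```text
ee_pos: [0.5217, -0.1562, 0.1024]
force: [-0.2, 0.4, -1.5]
ee_pos: [0.5216, -0.1552, 0.1024]
force: [-0.1, 0.1, -2.1]
ee_pos: [0.5216, -0.1542, 0.1024]
force: [-0.2, 0.0, -2.6]
```

```bash
for i in 1 2 3; do python3 -m jog '[[[0,0.0005,0,0,0,0],[0,0.001,0,0,0,0],[0,0.001,0,0,0,0]]]' | grep -E "ee_pos|force: \["; done
```

```text
ee_pos: [0.5217, -0.1533, 0.1025]
force: [0.7, 0.1, -1.5]
ee_pos: [0.5217, -0.153, 0.1025]
force: [-1.0, -4.7, -1.7]
ee_pos: [0.5217, -0.1528, 0.1027]
force: [-0.9, -8.2, -2.6]
```

It bottomed at y≈-0.153 with 8 N, exactly 30 mm after first contact. I'll relieve it, set it down on the strap and release.

```bash
python3 -m jog '[[[0,-0.0015,0,0,0,0],[0,-0.002,-0.001,0,0,0],[0,-0.002,-0.002,0,0,0],[0,-0.002,-0.002,0,0,0],[0,-0.002,-0.002,0,0,0]]]'
python3 -m jog '[[[0,0,0,0,0,0],[0,0,0,0,0,0],[0,0,0,0,0,0],[0,0,0,0,0,0],[0,0,0,0,0,0]]]' -0.4 5
```

```text
clock: 18.57
ee_pos: [0.5218, -0.1532, 0.1004]
ee_rot: [180.0, 0.0, 93.3]
force: [1.2, -1.7, -1.8]
gripper_width: 0.0132
grasp_force: 24.8
clock: 18.98
ee_pos: [0.5217, -0.1531, 0.1005]
ee_rot: [180.0, -0.0, 93.3]
force: [0.3, 0.5, 0.5]
gripper_width: 0.0254
grasp_force: 0.0
```

```bash
python3 -m jog '[[[0,0,0.01,0,0,0],[0,0,0.03,0,0,0],[0,0,0.06,0,0,0],[0,0,0.1,0,0,0],[0,0,0.14,0,0,0],[-0.01,-0.03,0.16,0,0,0],[-0.03,-0.06,0.16,0,0,0],[-0.05,-0.1,0.16,0,0,0]]]'
python3 -m jog '[[[-0.02,-0.035,0,0,0,0],[-0.04,-0.07,0,0,0,0],[-0.06,-0.105,0,0,0,0],[-0.08,-0.14,0,0,0,0],[-0.1,-0.17,0,0,0,0],[-0.12,-0.2,0,0,0,0],[-0.14,-0.23,0,0,0,0],[-0.15,-0.25,0,0,0,0]]]'
python3 - <<'E'
from h import *
from cell import manip
S={}
for n in("side","top"):
    S[n]=manip.snapshot(n);np.savez(f"pics/{n}4.npz",**S[n])
p=manip.sense();print(p["ee_pos"],p["force"])
cv2.imwrite("pics/c6.png",np.hstack([crop(S["top"],345,185,57,86,7),crop(S["side"],350,180,57,86,7)]))
E
```

```text
clock: 19.65
ee_pos: [0.4739, -0.251, 0.2642]
ee_rot: [179.7, 0.2, 93.5]
force: [0.2, -0.3, -0.3]
gripper_width: 0.0261
grasp_force: 0.0
clock: 20.32
ee_pos: [0.3204, -0.5031, 0.2613]
ee_rot: [-180.0, 0.1, 93.2]
force: [0.2, -0.1, 0.4]
gripper_width: 0.026
grasp_force: 0.0
[ 0.32057639 -0.50342965  0.2609341 ] [ 0.63438453  0.44081229 -0.41348396]
```

View pics/c6.png

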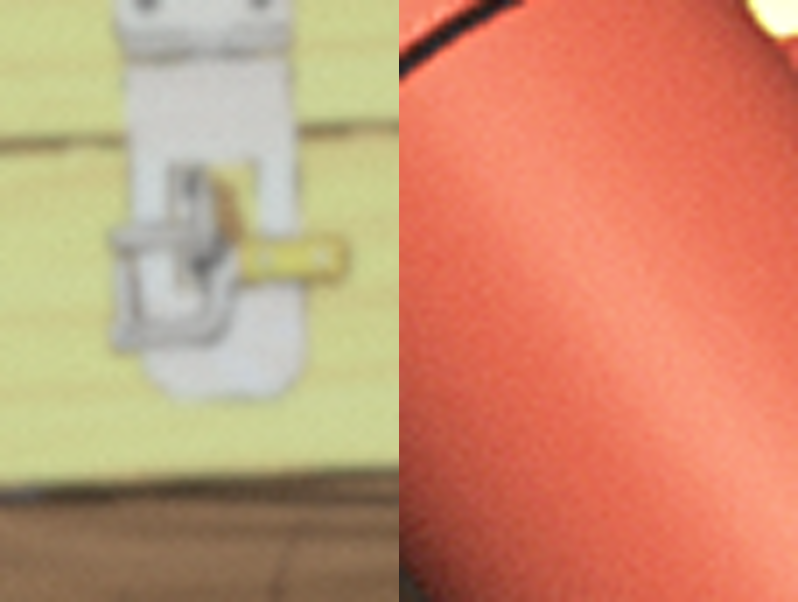

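The top crop shows the gate shut at (125,290) and the front bar inside the loop by the spine at (205,262). The tally at (300,257) is free, the strap is flat and the arm is clear.

```bash
python3 -c "
from cell import manip;print(manip.sign_off())"
```

```text
the job is handed in; nothing more can be done
None
```

I folded the hasp flat over the staple, snapped the hook onto its front bar with the gate shut behind it, let go, and handed the job in at about 20 s of the 69 s allowed.

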